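# Clamp down the lid of a pressure pot evenly with its three wing nuts

## Robot

A 6-joint arm with a two-finger parallel gripper is mounted at the origin on a cart in front of the work surface, level with it; the furniture and walls round the work are solid. World frame = base frame: x ahead of the robot, y to its left, z up, the work surface at z = 0. Lengths are in mm, angles in rad, forces in N, time in s.
With the tool pointing down it reaches from about 350 to 775 mm from the base axis. Payload 7.3 kg.
Tool frame: the origin (TCP) lies midway between the tips of the shut fingers; the grasp point (between the pads) lies 19 mm behind it; z points along the fingers, y is the line along which they close (so a half turn about z gives the same grasp; the last joint's range is limited). The gripper opens to 92 mm and grips with 3 to 60 N. Pads are 19 mm wide; open, the fingers measure 130 mm over their backs; the gripper's body (75 mm by 190 mm) begins 47 mm behind the grasp point.
Start: joints at [1.198, 0.342, 1.524, -0, 1.275, -0.146], TCP at [118.035, 511.579, 226.741] pointing down, gripper open.
Joint ranges: [-2.53, 2.53], [-0.77, 2.02], [0.04, 2.7], [-1, 4.14], [0.28, 2.66], [-3.11, 3.11]. Speed limits (rad/s): [2.57, 2.57, 3.14, 3.14, 3.14, 3.14].

## Interface

Orientations are given as [roll, pitch, yaw] about the fixed x, y, z axes, in that order (R = Rz(yaw) Ry(pitch) Rx(roll)).
In Python, from plant import get_obs, capture, camera_model, close_job, search_frame, regions_of, pinpoint gives the robot as it stands. The module is installed in compiled form; this text tells all that it offers.
- The arm moves only by the shell command python3 -m pendant 'ROWS'. ROWS is JSON, one flat list of numbers, 7 for each row, row after row: the shift along the tool's x, y, z in units of 30 mm (1.0 is 30 mm), then the turn, a rotation vector about the tool's x, y, z in units of 4 degrees (1.0 is 4 degrees), then the closure, from -1 (fully open) to 1 (shut), so that 0 is half open. In form: [dx, dy, dz, wx, wy, wz, gripper, dx, dy, dz, wx, wy, wz, gripper, ...]. A call has 1 to 12 rows; each row shifts and turns the commanded pose from where the row before left it, along the tool's axes as they then stand; what a row does not reach is not made up. A row lasts 1/10 s, in which the tool goes at most 50 mm and 8.59 degrees, less where a joint would pass 70% of its speed; a pose out of reach is approached as far as the arm can. A call with a number of a shift or a turn outside -1 to 1 is refused whole. A call with a gripper value outside its range is refused whole. The fingers move at their own pace and stop on an object; the grip force is fixed at half the most. Time passes only in rows, so rows that do not move let the fingers close. It gives the time, the measured TCP pose, the force, the opening and the grip force at its end, in the units of the state.
- get_obs(): the state, without advancing time (a new reading comes with each control period).
- capture(name): name is "side" or "top"; returns the picture (384x512x3 uint8, red, green, blue); there is no depth.
- camera_model(name): a dict with "fov_y" (degrees; the focal length in pixels is half the picture's height over the tangent of half this angle, whatever the lens; pixels are square), "cx", "cy" (the principal point, pixels), "pose" (4x4, takes a point from camera to world coordinates). Camera axes: x right, y up, looking along -z (the intrinsics and any distortion apply to the point x, -y, -z); pixel columns grow to the right and rows downward; lengths in mm; the calibration is good to about 2 mm. A picture is of the moment at which its call begins. camera_model takes no time and is no camera call.
- close_job(): hands the job in; it is judged then, once.
Trained networks look in the newest picture that a camera, given by its name, has taken for a name from the list of things; names that differ only in an ending like _2 or _b are one class to them, and where a whole thing is asked for, a point or a joint stands for the part that bears it (a point fixed in the world has none). Each returns a list of dicts, best first, with "score" (0 to 1); they miss things now and then, are a little off and sometimes report something else, mostly with a low value. They report only what shows in the picture. A call takes as long as a camera call.
- search_frame(camera, thing): "location" ([column, row] in pixels, amid what is visible of it).
- regions_of(camera, thing): "pixels" (384x512 bool, what is visible of it) and "location" ([column, row] in pixels, amid what is visible of it).
- pinpoint(camera, thing): "location" ([column, row] in pixels: a listed point, or the origin of a listed thing).
The state is a dict: "time": time; "joint_positions": joint angles; "dq": joint speeds; "tau": joint torques, N m; "tool_pos": TCP position; "tcp_rot": TCP orientation; "contact_force": force on the tool from outside, world axes, zero at the start; "moment": the same for the moment, N m; "grip_width": finger opening in mm; "finger_force": force on a finger pad.
Only numpy, scipy, OpenCV 4.12 (cv2) and the standard library are available. Lean on these libraries where they do the work, as an engineer would, in place of code of your own. Each camera call takes 0.05 s, during which the arm holds its last target. There are 200 camera calls.

## Task

Close the small pressure pot: first run all three wing nuts down clockwise just until each begins to bite on its ear of the lid, so that the lid sits evenly on its gasket. Then give each nut exactly one more quarter turn, one nut after the other in order round the rim: first the nut above the long handle, then on clockwise as seen from above. Do not overtighten, do not lean on the lid, leave the things beside the board alone, and let go at the end.

Things in the scene. Friction and masses are not known exactly. Their poses are not given: they have to be found in the camera images.
- pot: aluminium pressure pot, fixed (full, heavy), on a board 16 mm thick; body 150 mm across, rim 88 mm high; origin: centre of its underside, z up, x along its long black handle, which ends 190 mm from the centre, 48 mm high; a small loop handle faces it. Three 8 mm studs stand on a circle of 82 mm radius, at 0 (above the long handle), -120 and +120 degrees about z, tops at 133 mm
- lid: aluminium lid lying loose on the pot's rubber gasket, 152 mm across, 0.9 kg; origin: centre of its underside, 91 mm above the pot's. Its three ears (28 x 24 x 8 mm, tops 99 mm above the pot's origin) lie in the pot's lugs, the studs go through them. In its middle a dome and the vent's weight, 25 mm across, up to 128 mm. The gasket gives about 1 mm
- nut_1: black plastic wing nut on the stud above the pot's long handle. Its wings form one bar 46 mm long (its x axis) and 11 mm thick (y), from 9 to 27 mm above its origin, over a round foot 26 mm across; origin: middle of the flat underside, on the stud's axis, z up. It starts a little clear of the lid's ear; where its wings point on meeting the ear differs for each nut and day
- nut_2: black plastic wing nut on the next stud clockwise (-120 degrees). Its wings form one bar 46 mm long (its x axis) and 11 mm thick (y), from 9 to 27 mm above its origin, over a round foot 26 mm across; origin: middle of the flat underside, on the stud's axis, z up. It starts a little clear of the lid's ear; where its wings point on meeting the ear differs for each nut and day
- nut_3: black plastic wing nut on the third stud (+120 degrees). Its wings form one bar 46 mm long (its x axis) and 11 mm thick (y), from 9 to 27 mm above its origin, over a round foot 26 mm across; origin: middle of the flat underside, on the stud's axis, z up. It starts a little clear of the lid's ear; where its wings point on meeting the ear differs for each nut and day
- nut_1_wings (a point): middle of the bar of wings of nut_1, 18 mm above the nut's underside, on the stud's axis: the place to grip, across the 11 mm. Right-hand thread, 6 mm a turn: clockwise from above screws the nut down; it stays where it is left. It needs 0.02 N m (at most 0.03) to run free, and 0.25 to 0.85 rad of turning to reach the ear
- nut_2_wings (a point): same point of nut_2. All three nuts are alike: once the underside bites on the ear the turning moment climbs steadily, by 0.1 to 0.25 N m for each radian turned (read at rest), to 0.15 to 0.4 N m after the quarter turn; 0.05 N m over the free-running moment is a light, sure bite. A held nut may lag the gripper by 0.2 rad
- nut_3_wings (a point): same point of nut_3. While it is turned the nut moves down by 1 mm a radian, and the gripper must go with it. Tightening one nut presses the other two a little more
- garlic_1: bulb of garlic, 60 mm across, 59 mm high, on the worktop right of the board; bystander; origin: centre of its underside
- jar_2: small glass jar with a green lid, 62 mm across, 86 mm high, right of the board; bystander; origin: centre of its underside
- spice_jar_1: spice jar with a dark cap, 41 mm across, 105 mm high, farther right; bystander; origin: centre of its underside

How it is judged (in metres and radians):
On the way, in this order (a step that is already met when the one before it is completed fails the run):
1. all three nuts bite lightly on the lid's ears (each presses with 1.5 to 22 N) (contact force between nut_1 and lid between 1.5 and 22 N and contact force between nut_2 and lid between 1.5 and 22 N and contact force between nut_3 and lid between 1.5 and 22 N), for 0.2 s.
2. the nut above the long handle has had its quarter turn (presses with more than 60 N), the other two not yet (contact force between nut_1 and lid above 60 N and contact force between each of nut_2, nut_3 and lid below 58 N), for 0.2 s.
3. then the next nut clockwise has had its quarter turn, the third not yet (contact force between each of nut_1, nut_2 and lid above 60 N and contact force between nut_3 and lid below 58 N), for 0.2 s.
4. then the third nut has had its quarter turn (contact force between each of nut_1, nut_2, nut_3 and lid above 60 N), for 0.2 s.
At the end, for the whole second after the job is handed in: every nut presses on its ear with 60 to 125 N (a quarter turn past biting, give or take about a third of a quarter), all at rest, and the lid sits level (within 0.02 rad) down on the gasket (all of step 4 and contact force between each of nut_1, nut_2, nut_3 and lid below 125 N and angular speed of each of nut_1, nut_2, nut_3 below 0.1 rad/s and angle between lid's own z axis and vertical below 0.02 rad and z of lid in the frame of pot below 0.0908 m); the robot touches nothing.
It fails at once if a nut is overtightened: it presses on the lid with more than 145 N (far more than a quarter turn past biting) (contact force between any of nut_1, nut_2, nut_3 and lid above 145 N).
It fails at once if the robot leans on the lid with more than 15 N (contact force between any of the arm, the fingers and lid above 15 N).
It fails at once if the garlic, the small jar or the spice jar is shifted by more than 20 mm (distance of any of garlic_1, jar_2, spice_jar_1 from where it was at the start of the episode above 0.02 m).
It also fails if it takes over 72 s, if anything falls off the work surface, if the arm or the gripper's body presses on something with over 40 N, if the wrist force passes 120 N, or if a joint passes its speed limit or range.

## Working session

There is one attempt and no reset: what is moved stays moved. The work goes in short steps, Python scripts to look and compute and a shell command to move; the robot and the scene stay as the last step left them, time stands still between calls to the robot, and variables do not carry over. Pictures are saved under pics/ and viewed, at most 10 in all, crops included, and the job is handed in when it is done.

```bash
mkdir -p pics
cat > h.py <<'E'
import numpy as np, cv2
from plant import *
from scipy.spatial.transform import Rotation as R
def ray(cam,px):
    m=camera_model(cam); f=192/np.tan(np.radians(m["fov_y"])/2); P=np.array(m["pose"])
    d=np.array([(px[0]-m["cx"])/f,-(px[1]-m["cy"])/f,-1]); return P[:3,3],P[:3,:3]@d
def atz(cam,px,z):
    o,d=ray(cam,px); return o+d*(z-o[2])/d[2]
E
python3 - <<'E'
from h import *
print(get_obs())
for c in("side","top"):
    im=capture(c); cv2.imwrite(f"pics/{c}0.png",im[:,:,::-1]); m=camera_model(c); print(c,{k:m[k] for k in m if k!="pose"},np.round(m["pose"],3).tolist())
    for t in("pot","nut_1_wings","lid"):
        print(t,[(np.round(r["location"],1).tolist(),round(r["score"],2)) for r in pinpoint(c,t)])
E
```

```text
{'time': 0.0, 'joint_positions': array([ 1.19796359e+00,  3.42748325e-01,  1.52502373e+00, -3.83337538e-06,
        1.27544153e+00, -1.45991724e-01]), 'dq': array([ 0.00048728,  0.00033492,  0.00126015, -0.00059334,  0.00133259,
        0.00127391]), 'tau': array([-2.66497394e-03, -4.31242275e+01, -2.44206047e+01,  7.15786382e-02,
        5.60402346e-02, -8.17010391e-05]), 'tool_pos': array([117.89182399, 511.15672305, 226.029359  ]), 'tcp_rot': array([-3.13998844e+00, -2.32175277e-04,  2.91475257e+00]), 'contact_force': array([-0.19395529,  0.21581019,  0.37884329]), 'moment': array([-0.0315064 , -0.01470892, -0.03470008]), 'finger_force': 0.0, 'grip_width': 91.52957158051828}
side {'fov_y': 57.866165622012936, 'cx': 254.4059509831479, 'cy': 189.80725332799116} [[-0.641, 0.435, -0.633, 23.413], [-0.768, -0.365, 0.527, 207.438], [-0.002, 0.823, 0.568, 593.582], [0.0, 0.0, 0.0, 1.0]]
pot [([206.3, 249.2], 0.67)]
nut_1_wings []
lid [([205.4, 219.3], 0.91)]
top {'fov_y': 44.34020908363047, 'cx': 251.05665141959153, 'cy': 185.13626638137927} [[-0.007, 0.995, -0.099, 476.234], [-0.999, -0.011, -0.034, -234.322], [-0.035, 0.098, 0.995, 984.115], [0.0, 0.0, 0.0, 1.0]]
pot []
nut_1_wings [([158.3, 228.2], 0.77)]
lid [([184.7, 194.6], 0.73)]
```

Run:
```python
import cv2,numpy as np
a=cv2.imread("pics/side0.png");b=cv2.imread("pics/top0.png")
cv2.imwrite("pics/s.png",cv2.resize(a,(800,600)))
b=b[80:300,60:320]
cv2.imwrite("pics/t.png",cv2.resize(b,None,fx=2.7,fy=2.7))
```

```text
(no output)
```

View pics/s.png

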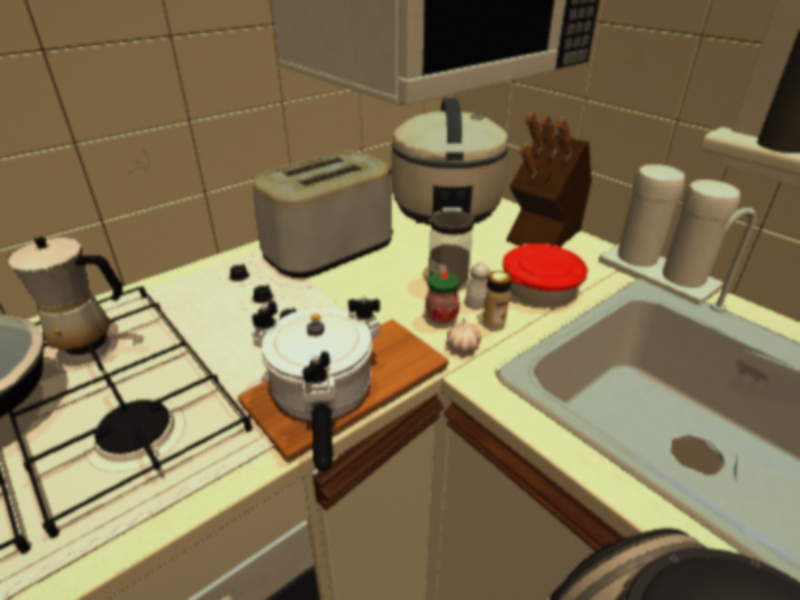

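View pics/t.png

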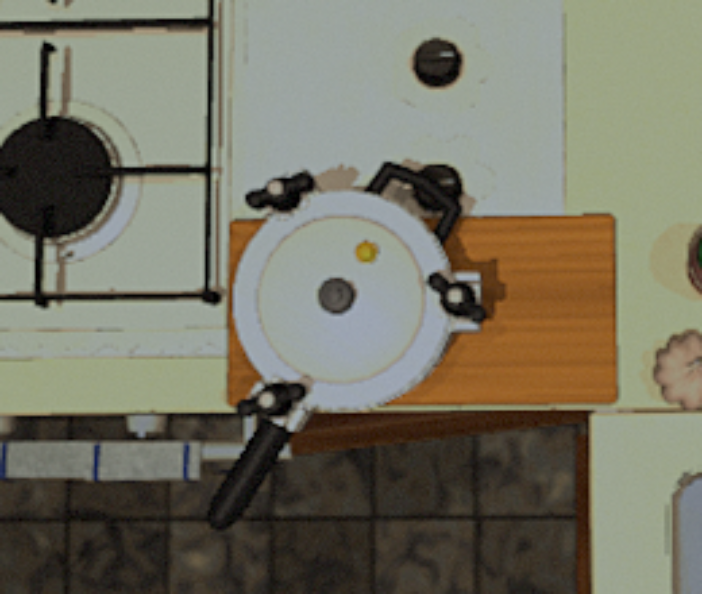

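The side view shows the pot on its board, with garlic and jars to the right. The top crop shows nut_1 at (270,400) above the long handle, nut_2 at (285,190), which is next clockwise, and nut_3 at (458,297).

```bash
cat > fit.py <<'E'
from h import *
from scipy.optimize import least_squares
Z=133.8
obs=[]
masks={}
for c in("side","top"):
    capture(c)
    obs+= [(c,r["location"]) for r in pinpoint(c,"nut_1_wings") if r["score"]>.3]
    for r in regions_of(c,"nut_1"): 
        if r["score"]>.3: masks.setdefault(c,[]).append(r["pixels"])
    for r in pinpoint(c,"lid")[:1]: print("lid",c,atz(c,r["location"],107))
pts=[(c,p,atz(c,p,Z)) for c,p in obs]
for c,p,w in pts: print(c,np.round(p,1),np.round(w,1))
c0=atz("top",[184.7,194.6],107)[:2]
def studs(v): return np.array([[v[0]+82*np.cos(v[2]+a),v[1]+82*np.sin(v[2]+a)] for a in np.radians([0,-120,120])])
def res(v): s=studs(v); return np.concatenate([(s-w[:2])[np.argmin(np.linalg.norm(s-w[:2],axis=1))] for c,p,w in pts])
v=least_squares(res,[*c0,2.5],loss="soft_l1",f_scale=3).x
S=studs(v);print("pot",v,"\n",S,"\nres",np.round(res(v).reshape(-1,2),1).tolist())
for c in masks:
  for m in masks[c]:
    ys,xs=np.nonzero(m); W=np.array([atz(c,q,137)[:2] for q in zip(xs,ys)])
    k=np.argmin(np.linalg.norm(S-W.mean(0),axis=1)); u,s,vt=np.linalg.svd(W-W.mean(0),full_matrices=False)
    print(c,"nut",k+1,len(xs),"bar dir",np.degrees(np.arctan2(vt[0,1],vt[0,0]))%180,"s",s/np.sqrt(len(xs)))
E
python3 fit.py; python3 -c "
from h import *
o=get_obs();print(o['moment'],o['contact_force'])"
```

```text
lid side [546.01510011 -84.78042335 107.        ]
lid top [550.41329909 -85.7257948  107.        ]
side [200.2 234.8] [484.7 -37.7 133.8]
side [232.2 200.7] [ 534.7 -153.6  133.8]
top [158.3 227.2] [485.8 -36.8 133.8]
pot [548.54273568 -86.91995555   2.46393062] 
 [[ 484.661399    -35.50813956]
 [ 625.00734273  -57.30300314]
 [ 535.95946533 -167.94872394]] 
res [[-0.1, 2.2], [1.2, -14.4], [-1.2, 1.3]]
side nut 1 223 bar dir 127.39020235097614 s [14.26816893  7.76190385]
side nut 3 201 bar dir 169.45898386731125 s [13.07805249 11.76324176]
side nut 2 219 bar dir 142.9407875727175 s [16.65420293  9.14872701]
top nut 1 138 bar dir 107.36321807253464 s [11.81178831  4.79710925]
top nut 2 196 bar dir 109.84623731258345 s [11.95612728  5.57112101]
top nut 3 201 bar dir 50.45068292113655 s [11.05834648  5.67330298]
[-0.01727505  0.02402694  0.02738318] [-0.02120422 -0.35197789  0.50389557]
```

Run:
```python
from h import *
for n,p in((1,(158.3,227.5)),(2,(165.6,150.4)),(3,(229.6,190))): print(n,atz("top",p,140))
from scipy.optimize import least_squares
W=np.array([atz("top",p,140)[:2] for p in((159.5,228),(165.6,150.4),(229.6,190))])
st=lambda v:np.array([[v[0]+82*np.cos(v[2]+a),v[1]+82*np.sin(v[2]+a)] for a in np.radians([0,-120,120])])
r=least_squares(lambda v:(st(v)-W).ravel(),[548,-87,2.5]);print(r.x,st(r.x),r.fun)
m=camera_model("side");P=np.linalg.inv(np.array(m["pose"]));f=192/np.tan(np.radians(m["fov_y"])/2)
for s in st(r.x):
    q=P@[*s,140,1];print(m["cx"]+f*q[0]/-q[2],m["cy"]-f*q[1]/-q[2])
print([ (x["location"],x["score"]) for x in search_frame("side","nut_1")],[ (x["location"],x["score"]) for x in search_frame("top","nut_1")])
a=cv2.imread("pics/top0.png");cv2.imwrite("pics/t2.png",cv2.resize(a[130:250,140:250],None,fx=5,fy=5,interpolation=cv2.INTER_CUBIC))
```

```text
1 [485.20980767 -38.20583061 140.        ]
2 [625.36345462 -49.9120821  140.        ]
3 [ 551.56135228 -166.83982675  140.        ]
[553.74101918 -85.71385848   2.57080349] [[ 484.74008116  -41.40956352]
 [ 626.61013312  -48.10944075]
 [ 549.87284326 -167.62257118]] [ 0.44183051 -1.01989691  1.2466785   1.80264135 -1.68850902 -0.78274443]
201.5067090600671 231.60735203909505
169.3867459701835 197.77547369257758
233.0437238841717 193.10567186675453
[([202.5, 236.8], 0.78), ([231.6, 193.4], 0.59), ([170.0, 201.8], 0.52)] [([164.0, 223.0], 0.58), ([164.9, 153.3], 0.56), ([163.2, 225.0], 0.54), ([228.7, 192.6], 0.49)]
```

View pics/t2.png

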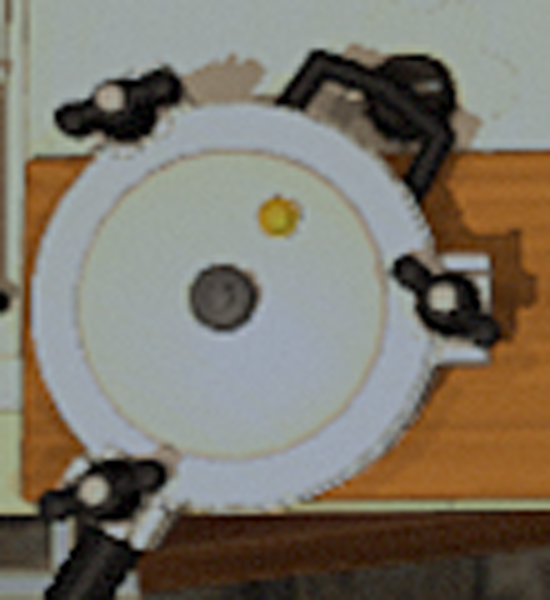

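Run:
```python
from h import *
from scipy.optimize import least_squares
L=[("top",p,149,k) for k,p in enumerate([(159,228),(162,149.4),(228.2,189.8)])]+[("top",p,141,k) for k,p in enumerate([(161,227.4),(164.2,150.4),(229.4,190.2)])]+[("side",p,133,k) for k,p in enumerate([(202.5,236.8),(170,201.8),(231.6,193.4)])]
st=lambda v:np.array([[v[0]+82*np.cos(v[2]+a),v[1]+82*np.sin(v[2]+a)] for a in np.radians([0,-120,120])])
def res(v):
    s=st(v);return np.array([s[k]-atz(c,p,z)[:2] for c,p,z,k in L]).ravel()
r=least_squares(res,[548,-87,2.5],loss="soft_l1",f_scale=3);print(r.x,"\n",st(r.x));print(res(r.x).reshape(-1,2).round(1).tolist())
o=get_obs();p=o["tool_pos"];print(p,o["tcp_rot"])
Rt=R.from_euler("xyz",o["tcp_rot"]).as_matrix()
print("tool x,y,z in world",Rt.T.round(3))
```

```text
[553.3496412  -84.87404694   2.59500292] 
 [[ 483.29687208  -42.25234427]
 [ 625.28750302  -45.5174206 ]
 [ 551.4645485  -166.85237594]]
[[-0.9, -0.7], [-0.4, -0.2], [0.3, -1.8], [-2.0, 1.1], [0.1, 2.0], [0.4, -0.3], [5.6, -3.8], [3.9, 0.2], [-7.7, 3.3]]
[118.04788158 511.57082738 226.74214289] [3.14146329e+00 4.68933903e-05 2.91479037e+00]
tool x,y,z in world [[-0.974  0.225 -0.   ]
 [ 0.225  0.974  0.   ]
 [ 0.     0.    -1.   ]]
```

```bash
python3 - <<'E'
from h import *
print(atz("side",(57,218),0),atz("side",(18,255),0),atz("side",(28,155),200))
E
python3 -m pendant '[-0.89,-0.847,0,0,0,0,-1, -0.89,-0.847,0,0,0,0,-1, -0.89,-0.847,0,0,0,0,-1, -0.89,-0.847,0,0,0,0,-1, -0.89,-0.847,0,0,0,0,-1, -0.89,-0.847,0,0,0,0,-1]'
```

```text
[924.42884562 150.66210012   0.        ] [836.22085506 260.54920461   0.        ] [912.98964799 156.43721131 200.        ]
time: 1.5
tool_pos: [240.4, 325.8, 226.9]
tcp_rot: [3.141, 0.0, 2.915]
contact_force: [1.1, 0.2, -0.3]
grip_width: 91.7
finger_force: 0.0
```

```bash
python3 -m pendant '[-0.89,-0.847,0,0,0,0,0.2, -0.89,-0.847,0,0,0,0,0.2, -0.89,-0.847,0,0,0,0,0.2, -0.89,-0.847,0,0,0,0,0.2, -0.89,-0.847,0,0,0,0,0.2, -0.89,-0.847,0,0,0,0,0.2, -0.89,-0.847,0,0,0,0,0.2, -0.89,-0.847,0,0,0,0,0.2, -0.89,-0.847,0,0,0,0,0.2, -0.89,-0.847,0,0,0,0,0.2, -0.89,-0.847,0,0,0,0,0.2, -0.89,-0.847,0,0,0,0,0.2]'
python3 -m pendant '[0,0,0,0,0,1,0.2, 0,0,0,0,0,1,0.2, 0,0,0,0,0,1,0.2, 0,0,0,0,0,1,0.2, 0,0,0,0,0,1,0.2, 0,0,0,0,0,1,0.2, 0,0,0,0,0,1,0.2, 0,0,0,0,0,1,0.2, 0,0,0,0,0,1,0.2, 0,0,0,0,0,1,0.2]'
python3 -m pendant '[0,0,1,0,0,1,0.2, 0,0,1,0,0,1,0.2, 0,0,0,0,0,1,0.2, 0,0,0,0,0,1,0.2, 0,0,0,0,0,1,0.2, 0,0,0,0,0,0,0.2, 0,0,0,0,0,0,0.2]'
python3 - <<'E'
from h import *
o=get_obs();print(o["tool_pos"],o["tcp_rot"],o["moment"],o["joint_positions"],o["contact_force"])
a=capture("side");b=capture("top")
for c in("side","top"):
  for n in ("nut_1_wings",): print(c,[(np.round(r["location"],1).tolist(),round(r["score"],2)) for r in pinpoint(c,n)])
im=np.hstack([cv2.resize(a[140:270,140:270],(400,400)),cv2.resize(b[140:270,110:240],(400,400))]);cv2.imwrite("pics/a.png",im[:,:,::-1])
E
```

```text
time: 2.7
tool_pos: [484.2, -43.6, 226.8]
tcp_rot: [3.141, 0.0, 2.914]
contact_force: [0.0, 0.3, 0.4]
grip_width: 36.9
finger_force: 0.0
time: 3.7
tool_pos: [483.5, -42.2, 226.8]
tcp_rot: [3.141, 0.0, 2.214]
contact_force: [0.1, 0.2, -0.3]
grip_width: 36.8
finger_force: 0.0
time: 4.4
tool_pos: [483.5, -42.2, 166.8]
tcp_rot: [3.141, 0.0, 1.869]
contact_force: [-0.3, 0.0, 0.1]
grip_width: 37.1
finger_force: 0.0
[483.52338561 -42.16365066 166.76941088] [3.14142837e+00 9.51912940e-06 1.86947504e+00] [-0.09923004  0.01372857 -0.01383156] [-2.45098728e-01  3.30457950e-01  1.72136790e+00  8.66959990e-05
  1.08962129e+00 -5.43817562e-01] [-0.29669751  0.00657101  0.06774604]
side []
top [([161.7, 229.3], 0.4), ([356.3, 211.5], 0.28)]
```

View pics/a.png

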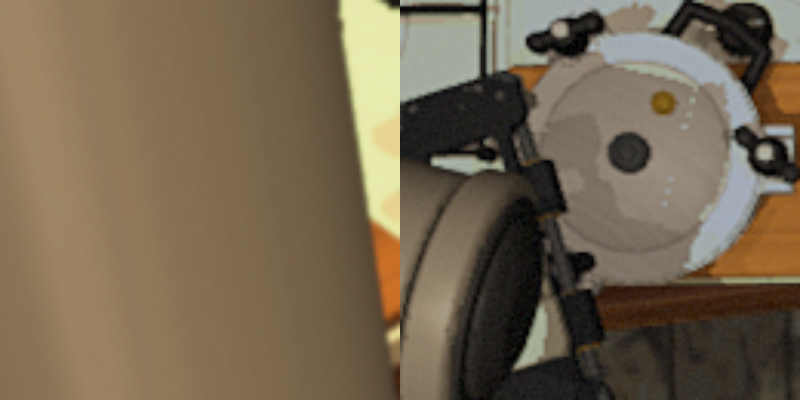

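The side camera is blocked by the arm. In the top view the fingers straddle nut_1 (about (578,265)), squarely across its bar, so I descend and close.

```bash
python3 -m pendant '[0,0,0.5,0,0,0,0.2, 0,0,0.5,0,0,0,0.2, 0,0,0.3,0,0,0,0.2, 0,0,0,0,0,0,0.2]'
cat > o.py <<'E'
from h import *
o=get_obs();print(round(o["time"],2),"pos",o["tool_pos"].round(2),"yaw",o["tcp_rot"].round(4),"F",o["contact_force"].round(2),"M",o["moment"].round(3),"w",round(o["grip_width"],2),"ff",round(o["finger_force"],1),"q6",round(o["joint_positions"][5],3),"tau6",round(o["tau"][5],4))
E
python3 o.py
python3 -m pendant '[0,0,0,0,0,0,1, 0,0,0,0,0,0,1, 0,0,0,0,0,0,1, 0,0,0,0,0,0,1]'
python3 o.py
python3 -m pendant '[0,0,0,0,0,0,1, 0,0,0,0,0,0,1]'
python3 o.py
```

```text
time: 5.0
tool_pos: [482.7, -42.0, 126.7]
tcp_rot: [-3.139, -0.001, 1.868]
contact_force: [0.5, -0.0, 0.6]
grip_width: 36.8
finger_force: 0.0
5.0 pos [482.74 -41.97 126.66] yaw [-3.1395e+00 -1.4000e-03  1.8679e+00] F [ 0.51 -0.03  0.56] M [-0.033  0.022  0.028] w 36.83 ff 0.0 q6 -0.542 tau6 -0.0039
time: 5.4
tool_pos: [484.9, -42.0, 128.3]
tcp_rot: [3.138, 0.001, 1.867]
contact_force: [-0.3, 1.0, -1.1]
grip_width: 10.9
finger_force: 30.0
5.4 pos [484.89 -42.04 128.26] yaw [3.1379e+00 9.0000e-04 1.8672e+00] F [-0.27  1.03 -1.13] M [-0.031 -0.08   0.05 ] w 10.86 ff 30.0 q6 -0.542 tau6 -0.0647
time: 5.6
tool_pos: [484.9, -42.1, 128.3]
tcp_rot: [3.138, 0.001, 1.867]
contact_force: [5.6, 1.8, -1.7]
grip_width: 10.3
finger_force: 30.0
5.6 pos [484.86 -42.05 128.25] yaw [3.1384e+00 9.0000e-04 1.8674e+00] F [ 5.63  1.77 -1.69] M [ 0.183 -0.753 -0.044] w 10.33 ff 30.0 q6 -0.542 tau6 -0.029
```

```bash
cat > o.py <<'E'
from h import *
L=[]
for i in range(3):
    capture("top"); L.append(get_obs())
A=lambda k:np.mean([o[k] for o in L],0)
o=L[-1];s=lambda v:np.array2string(v,precision=3,suppress_small=True)
Rt=R.from_euler("xyz",o["tcp_rot"]).as_matrix()
print(round(o["time"],2),"pos",s(A("tool_pos")),"yaw %.4f"%o["tcp_rot"][2],"Ftool",s(Rt.T@A("contact_force")),"M",s(A("moment")),"Mz",[round(x["moment"][2],3) for x in L],"w",round(o["grip_width"],2),"q6",round(o["joint_positions"][5],3),"tau6",round(A("tau")[5],3))
E
python3 -m pendant '[0,0.017,0,0,0,0,1, 0,0.0,0,0,0,0,1]'; python3 o.py
python3 -m pendant '[0,0,0.0023,0,0,1,1, 0,0,0.0023,0,0,1,1, 0,0,0.0023,0,0,1,1]';python3 o.py
```

```text
time: 5.8
tool_pos: [484.8, -42.0, 128.2]
tcp_rot: [3.14, 0.001, 1.868]
contact_force: [3.8, 1.5, 2.1]
grip_width: 10.7
finger_force: 30.0
5.95 pos [484.863 -42.06  128.239] yaw 1.8675 Ftool [-0.355  4.908 -1.916] M [ 0.14  -0.713 -0.013] Mz [np.float64(-0.011), np.float64(-0.008), np.float64(-0.021)] w 11.09 q6 -0.541 tau6 -0.025
time: 6.25
tool_pos: [484.4, -42.1, 128.0]
tcp_rot: [3.14, 0.0, 1.655]
contact_force: [3.5, 0.4, 2.8]
grip_width: 10.6
finger_force: 30.0
6.4 pos [484.466 -42.129 128.01 ] yaw 1.6596 Ftool [ 1.165  3.537 -4.745] M [ 0.036 -0.551 -0.008] Mz [np.float64(-0.024), np.float64(0.04), np.float64(-0.04)] w 10.79 q6 -0.333 tau6 0.21
```

```bash
python3 -m pendant '[0,0.02,0,0,0,1,1, 0,0,0,0,0,1,1, 0,0,0,0,0,0,1]' >/dev/null;python3 o.py
python3 -m pendant '[0,0.02,0.002,0,0,1,1, 0,0,0.002,0,0,1,1, 0,0,0,0,0,0,1]'>/dev/null;python3 o.py
```

```text
6.85 pos [484.219 -42.125 127.857] yaw 1.5207 Ftool [ 0.033  1.089 -6.706] M [-0.06  -0.081 -0.027] Mz [np.float64(-0.008), np.float64(-0.023), np.float64(-0.049)] w 10.65 q6 -0.194 tau6 0.055
7.3 pos [483.966 -42.102 127.725] yaw 1.3811 Ftool [-0.694 -1.336 -8.441] M [-0.084  0.472 -0.039] Mz [np.float64(-0.09), np.float64(-0.015), np.float64(-0.012)] w 10.58 q6 -0.054 tau6 0.048
```

```bash
python3 -m pendant '[0,-0.01,-0.01,0,0,1,1, 0,0,0,0,0,1,1, 0,0,0,0,0,0,1]' >/dev/null;python3 o.py
python3 -m pendant '[0,0.0,0,0,0,1,1, 0,0,0.0,0,0,1,1, 0,0,0,0,0,0,1]'>/dev/null;python3 o.py
```

```text
7.75 pos [483.689 -42.021 127.613] yaw 1.2418 Ftool [-1.255 -0.549 -6.047] M [-0.137  0.265 -0.045] Mz [np.float64(-0.013), np.float64(-0.06), np.float64(-0.062)] w 10.45 q6 0.085 tau6 0.042
8.2 pos [483.454 -41.909 127.511] yaw 1.1023 Ftool [-1.026 -1.086 -5.906] M [-0.096  0.346 -0.048] Mz [np.float64(-0.071), np.float64(-0.032), np.float64(-0.042)] w 10.54 q6 0.225 tau6 0.041
```

```bash
python3 -m pendant '[0,-0.01,0,0,0,1,1, 0,0,0,0,0,1,1, 0,0,0,0,0,0,1]' >/dev/null;python3 o.py
python3 -m pendant '[0,0.0,0,0,0,1,1, 0,0,0.0,0,0,0,1, 0,0,0,0,0,0,1]'>/dev/null;python3 o.py
```

```text
8.65 pos [483.24 -41.77 127.39] yaw 0.9631 Ftool [-2.285 -2.981 -5.344] M [-0.191  0.732 -0.032] Mz [np.float64(-0.038), np.float64(-0.05), np.float64(-0.01)] w 10.53 q6 0.364 tau6 0.048
9.1 pos [483.129 -41.695 127.334] yaw 0.8933 Ftool [-2.997 -3.155 -5.407] M [-0.129  0.742 -0.01 ] Mz [np.float64(-0.023), np.float64(0.001), np.float64(-0.008)] w 10.84 q6 0.434 tau6 -0.025
```

```bash
sed -i 's/range(3)/range(6)/' o.py
python3 -m pendant '[0,-0.01,0,0,0,1,1, 0,-0.01,0,0,0,0,1]' >/dev/null;python3 o.py
python3 -m pendant '[0,0.0,0,0,0,1,1, 0,0,0.0,0,0,0,1]'>/dev/null;python3 o.py
```

```text
9.6 pos [483.052 -41.575 127.295] yaw 0.8234 Ftool [-5.111 -1.746 -3.755] M [-0.516  0.929 -0.035] Mz [np.float64(-0.079), np.float64(-0.026), np.float64(-0.015), np.float64(-0.019), np.float64(-0.04), np.float64(-0.028)] w 10.6 q6 0.504 tau6 0.013
10.1 pos [482.958 -41.489 127.236] yaw 0.7536 Ftool [-5.303 -2.36  -3.124] M [-0.446  0.971 -0.022] Mz [np.float64(0.062), np.float64(-0.078), np.float64(-0.08), np.float64(-0.034), np.float64(-0.003), np.float64(-0.001)] w 10.52 q6 0.574 tau6 0.015
```

```bash
python3 -m pendant '[0.02,-0.01,0,0,0,1,1, 0.02,-0.01,0,0,0,1,1, 0,0,0,0,0,0,1]' >/dev/null;python3 o.py
python3 -m pendant '[-0.06,0.0,0,0,0,1,1, 0,0,0.0,0,0,0,1]'>/dev/null;python3 o.py
```

```text
10.7 pos [482.818 -41.226 127.121] yaw 0.6141 Ftool [-10.668   1.516  -3.832] M [-1.315  1.4   -0.015] Mz [np.float64(-0.037), np.float64(-0.02), np.float64(0.015), np.float64(-0.021), np.float64(-0.023), np.float64(-0.006)] w 10.83 q6 0.716 tau6 0.017
11.2 pos [482.694 -41.185 127.128] yaw 0.5425 Ftool [-2.539  0.734  3.621] M [-0.428  0.493  0.005] Mz [np.float64(-0.017), np.float64(-0.016), np.float64(-0.027), np.float64(0.016), np.float64(0.041), np.float64(0.036)] w 10.84 q6 0.785 tau6 0.022
```

```bash
sed -i 's/range(6)/range(8)/' o.py
python3 -m pendant '[-0.02,0,0.003,0,0,1,1, 0,0,0.003,0,0,1,1, 0,0,0,0,0,0,1]' >/dev/null;python3 o.py
python3 -m pendant '[0,0,0.003,0,0,1,1, 0,0,0.003,0,0,1,1, 0,0,0,0,0,0,1]' >/dev/null;python3 o.py
```

```text
11.9 pos [482.536 -40.987 127.049] yaw 0.4020 Ftool [ 1.969 -2.497  9.786] M [0.404 0.03  0.014] Mz [np.float64(-0.031), np.float64(-0.058), np.float64(0.005), np.float64(-0.018), np.float64(0.079), np.float64(0.041), np.float64(0.038), np.float64(0.056)] w 10.75 q6 0.924 tau6 0.046
12.6 pos [482.444 -40.768 126.958] yaw 0.2622 Ftool [ 2.591 -5.331 11.279] M [ 0.85  -0.042  0.022] Mz [np.float64(-0.003), np.float64(-0.018), np.float64(0.041), np.float64(0.061), np.float64(0.019), np.float64(0.007), np.float64(0.031), np.float64(0.036)] w 10.81 q6 1.064 tau6 0.05
```

```bash
python3 -m pendant '[0,-0.02,0,0,0,-1,1, 0,-0.02,0,0,0,-1,1, 0,0,0,0,0,-1,1, 0,0,0,0,0,-1,1, 0,0,0,0,0,-1,1, 0,0,0,0,0,-1,1, 0,0,0,0,0,-0.3,1, 0,0,0,0,0,0,1]' >/dev/null;python3 o.py
python3 -m pendant '[0,0,0,0,0,0,0.2, 0,0,0,0,0,0,0.2, 0,0,0,0,0,0,0.2]'; python3 o.py
```

```text
13.8 pos [482.831 -41.4   127.308] yaw 0.7004 Ftool [-1.144  5.48  13.023] M [-0.932 -0.274 -0.053] Mz [np.float64(-0.0), np.float64(-0.033), np.float64(-0.022), np.float64(-0.089), np.float64(-0.014), np.float64(-0.068), np.float64(-0.088), np.float64(-0.107)] w 10.65 q6 0.628 tau6 -0.063
time: 14.1
tool_pos: [482.9, -40.3, 128.2]
tcp_rot: [3.14, -0.001, 0.701]
contact_force: [0.1, -0.0, 0.3]
grip_width: 29.9
finger_force: 0.0
14.5 pos [482.489 -40.285 127.643] yaw 0.7017 Ftool [0.007 0.052 0.264] M [-0.123  0.127  0.004] Mz [np.float64(0.023), np.float64(0.035), np.float64(0.006), np.float64(0.013), np.float64(0.001), np.float64(-0.001), np.float64(-0.021), np.float64(-0.028)] w 37.11 q6 0.627 tau6 0.003
```

```bash
python3 -m pendant '[0,0,-0.7,0,0,0,0.2, 0,0,-0.7,0,0,0,0.2, 0.704,0.64,0,0,0,0,0.2, 0.704,0.64,0,0,0,0,0.2, 0.704,0.64,0,0,0,0,0.2, 0.704,0.64,0,0,0,0,0.2, 0.704,0.64,0,0,0,0,0.2, 0,0,0,0,0,-1,0.2, 0,0,0,0,0,-1,0.2, 0,0,0,0,0,-1,0.2, 0,0,0,0,0,-1,0.2, 0,0,0,0,0,-1,0.2]'
python3 -m pendant '[0,0,0,0,0,-1,0.2, 0,0,0,0,0,-1,0.2, 0,0,0,0,0,-1,0.2, 0,0,0,0,0,-1,0.2, 0,0,0,0,0,-1,0.2, 0,0,0,0,0,-1,0.2, 0,0,0,0,0,-1,0.2, 0,0,0,0,0,-1,0.2, 0,0,0,0,0,-1,0.2, 0,0,0,0,0,-1,0.2, 0,0,0,0,0,-1,0.2, 0,0,0,0,0,-1,0.2]'
python3 o.py
python3 - <<'E'
from h import *
b=capture("top");cv2.imwrite("pics/b.png",cv2.resize(b[110:250,110:270],(800,700))[:600,:,::-1])
E
```

```text
time: 15.7
tool_pos: [624.9, -45.4, 169.0]
tcp_rot: [-3.141, 0.0, 1.054]
contact_force: [0.2, 0.3, -0.2]
grip_width: 36.7
finger_force: 0.0
time: 16.9
tool_pos: [624.8, -45.5, 169.1]
tcp_rot: [-3.141, -0.0, 1.891]
contact_force: [-0.1, 0.6, -0.1]
grip_width: 36.6
finger_force: 0.0
17.3 pos [624.9   -45.479 169.181] yaw 1.8877 Ftool [0.211 0.053 0.13 ] M [-0.077  0.028 -0.006] Mz [np.float64(-0.024), np.float64(-0.039), np.float64(0.002), np.float64(-0.027), np.float64(0.0), np.float64(0.02), np.float64(-0.018), np.float64(0.035)] w 37.03 q6 -0.512 tau6 -0.1
```

View pics/b.png

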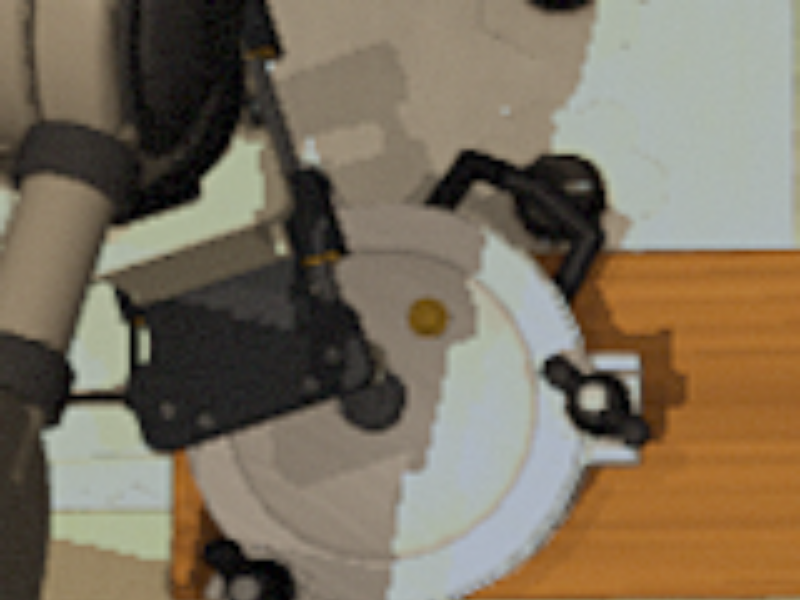

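Nut_1 shows at about (240,580) and nut_3 at (598,397); nut_2 is hidden between the fingers near (290,170). I descend on nut_2 and grip it.

```bash
sed -i 's/range(8)/range(6)/' o.py
python3 -m pendant '[0,0,0.5,0,0,0,0.2, 0,0,0.5,0,0,0,0.2, 0,0,0.36,0,0,0,0.2, 0,0,0,0,0,0,1, 0,0,0,0,0,0,1, 0,0,0,0,0,0,1, 0,0,0,0,0,0,1, 0,0,0,0,0,0,1]'
python3 o.py
```

```text
time: 18.15
tool_pos: [626.6, -45.4, 129.5]
tcp_rot: [3.137, 0.001, 1.888]
contact_force: [5.6, -0.0, -2.3]
grip_width: 10.7
finger_force: 30.0
18.45 pos [626.625 -45.404 129.457] yaw 1.8884 Ftool [-0.69   5.001  1.922] M [ 0.057 -0.764 -0.009] Mz [np.float64(-0.03), np.float64(-0.053), np.float64(0.042), np.float64(0.003), np.float64(-0.043), np.float64(0.023)] w 10.58 q6 -0.513 tau6 -0.017
```

```bash
python3 -m pendant '[0,0.03,0.0023,0,0,1,1, 0,0.02,0.0023,0,0,1,1, 0,0,0.0023,0,0,1,1, 0,0,0,0,0,0,1]' >/dev/null;python3 o.py
python3 -m pendant '[0,0.0,0.0023,0,0,1,1, 0,0,0.0023,0,0,1,1, 0,0,0,0,0,0,1]' >/dev/null;python3 o.py
```

```text
19.15 pos [626.446 -45.43  129.194] yaw 1.6806 Ftool [-1.521 -2.976 -5.349] M [-0.404  0.53  -0.033] Mz [np.float64(-0.027), np.float64(-0.055), np.float64(-0.058), np.float64(-0.032), np.float64(-0.078), np.float64(0.052)] w 10.88 q6 -0.304 tau6 0.037
19.75 pos [626.289 -45.447 129.06 ] yaw 1.5409 Ftool [-2.266 -3.197 -5.9  ] M [-0.427  0.656 -0.023] Mz [np.float64(-0.055), np.float64(0.02), np.float64(0.006), np.float64(-0.029), np.float64(-0.011), np.float64(-0.066)] w 10.76 q6 -0.164 tau6 0.014
```

```bash
python3 -m pendant '[0,-0.01,0,0,0,1,1, 0,0,0,0,0,1,1, 0,0,0,0,0,0,1]' >/dev/null;python3 o.py
python3 -m pendant '[0,-0.01,0,0,0,1,1, 0,0,0,0,0,1,1, 0,0,0,0,0,0,1]' >/dev/null;python3 o.py
python3 -m pendant '[0,-0.01,0.002,0,0,1,1, 0,0,0.002,0,0,1,1, 0,0,0,0,0,0,1]' >/dev/null;python3 o.py
```

```text
20.35 pos [626.13  -45.414 128.947] yaw 1.4013 Ftool [-2.21  -2.119 -5.302] M [-0.42   0.525 -0.015] Mz [np.float64(-0.035), np.float64(-0.037), np.float64(-0.029), np.float64(0.011), np.float64(-0.009), np.float64(0.009)] w 10.57 q6 -0.024 tau6 0.006
20.95 pos [625.967 -45.374 128.818] yaw 1.2631 Ftool [-2.657 -1.49  -5.749] M [-0.51   0.491 -0.025] Mz [np.float64(-0.042), np.float64(0.02), np.float64(-0.032), np.float64(-0.01), np.float64(-0.064), np.float64(-0.024)] w 11.07 q6 0.114 tau6 0.005
21.55 pos [625.822 -45.318 128.699] yaw 1.1235 Ftool [-2.54  -0.647 -4.953] M [-0.516  0.419 -0.029] Mz [np.float64(-0.007), np.float64(-0.022), np.float64(-0.036), np.float64(-0.032), np.float64(-0.041), np.float64(-0.034)] w 10.56 q6 0.253 tau6 -0.001
```

```bash
python3 -m pendant '[0,0,0.002,0,0,1,1, 0,0,0.002,0,0,1,1, 0,0,0,0,0,0,1]' >/dev/null;python3 o.py
python3 -m pendant '[0,0,0.002,0,0,1,1, 0,0,0.002,0,0,1,1, 0,0,0,0,0,0,1]' >/dev/null;python3 o.py
```

```text
22.15 pos [625.676 -45.24  128.59 ] yaw 0.9840 Ftool [-3.12  -0.575 -5.633] M [-0.48   0.522 -0.048] Mz [np.float64(-0.12), np.float64(-0.046), np.float64(-0.065), np.float64(-0.056), np.float64(-0.027), np.float64(0.023)] w 10.14 q6 0.393 tau6 0.003
22.75 pos [625.565 -45.141 128.487] yaw 0.8443 Ftool [-3.005 -1.112 -5.581] M [-0.417  0.587 -0.037] Mz [np.float64(-0.049), np.float64(-0.009), np.float64(-0.056), np.float64(-0.006), np.float64(-0.013), np.float64(-0.088)] w 10.71 q6 0.533 tau6 0.012
```

```bash
cat > r.py <<'E'
from plant import get_obs
from scipy.spatial.transform import Rotation as R
o=get_obs();F=R.from_euler("xyz",o["tcp_rot"]).as_matrix().T@o["contact_force"]
print("%.2f yaw %.3f Mz %.3f tau6 %.3f F %.1f %.1f %.1f z %.2f w %.1f"%(o["time"],o["tcp_rot"][2],o["moment"][2],o["tau"][5],*F,o["tool_pos"][2],o["grip_width"]))
E
r(){ python3 r.py; }
python3 -m pendant '[0,0,0.002,0,0,0.5,1]'>/dev/null;r
python3 -m pendant '[0,0,0.002,0,0,0.5,1]'>/dev/null;r
python3 -m pendant '[0,0,0.002,0,0,0.5,1]'>/dev/null;r
python3 -m pendant '[0,0,0.002,0,0,0.5,1]'>/dev/null;r
python3 -m pendant '[0,0,0.002,0,0,0.5,1]'>/dev/null;r
python3 -m pendant '[0,0,0.002,0,0,0.5,1]'>/dev/null;r
python3 -m pendant '[0,0,0,0,0,0,1]'>/dev/null;r
python3 -m pendant '[0,0,0,0,0,0,1]'>/dev/null;r
```

```text
22.85 yaw 0.809 Mz 0.140 tau6 -0.582 F -3.6 -0.4 -5.4 z 128.46 w 10.2
22.95 yaw 0.774 Mz 0.176 tau6 -0.294 F -4.1 -1.0 -7.5 z 128.42 w 10.6
23.05 yaw 0.739 Mz 0.152 tau6 -0.260 F -2.5 -0.5 -7.1 z 128.41 w 10.5
23.15 yaw 0.704 Mz 0.233 tau6 -0.248 F -3.8 -0.4 -7.6 z 128.38 w 10.8
23.25 yaw 0.669 Mz 0.169 tau6 -0.234 F -3.3 -1.0 -6.0 z 128.36 w 10.7
23.35 yaw 0.634 Mz 0.254 tau6 -0.222 F -3.7 -1.6 -8.3 z 128.32 w 10.9
23.45 yaw 0.634 Mz 0.086 tau6 0.412 F -3.4 -2.0 -7.5 z 128.34 w 10.5
23.55 yaw 0.635 Mz 0.072 tau6 0.121 F -3.7 -1.0 -6.1 z 128.33 w 10.6
```

```bash
r(){ python3 r.py; }
python3 -m pendant '[0,0,0,0,0,0,1]'>/dev/null;r
python3 -m pendant '[0,0,0,0,0,0,1]'>/dev/null;r
python3 -m pendant '[0,0,0,0,0,0,1]'>/dev/null;r
python3 -m pendant '[0,0,0,0,0,0,1]'>/dev/null;r
python3 -m pendant '[0,0,0,0,0,0,1]'>/dev/null;r
```

```text
23.65 yaw 0.635 Mz 0.136 tau6 0.101 F -4.5 -0.2 -7.3 z 128.31 w 10.5
23.75 yaw 0.635 Mz 0.147 tau6 0.100 F -3.1 -1.2 -7.7 z 128.30 w 10.5
23.85 yaw 0.635 Mz 0.084 tau6 0.100 F -4.1 -1.7 -7.6 z 128.31 w 10.5
23.95 yaw 0.635 Mz 0.113 tau6 0.100 F -4.4 -1.8 -7.1 z 128.35 w 10.4
24.05 yaw 0.635 Mz 0.092 tau6 0.100 F -4.0 -0.5 -6.9 z 128.32 w 10.9
```

```bash
r(){ python3 r.py; }
python3 -m pendant '[0,0,-0.005,0,0,-0.5,1,0,0,-0.005,0,0,-0.5,1,0,0,0,0,0,-0.5,1,0,0,0,0,0,-0.5,1,0,0,0,0,0,-0.5,1,0,0,0,0,0,-0.5,1,0,0,0,0,0,-0.5,1,0,0,0,0,0,-0.5,1,0,0,0,0,0,-0.5,1,0,0,0,0,0,-0.5,1]'>/dev/null;r
python3 -m pendant '[0,0,0,0,0,0,1,0,0,0,0,0,0,1,0,0,0,0,0,0,1]'>/dev/null;r
python3 -m pendant '[0,0,0,0,0,0.5,1,0,0,0,0,0,0.5,1,0,0,0,0,0,0.5,1]'>/dev/null;r
python3 -m pendant '[0,0,0,0,0,0,1,0,0,0,0,0,0,1,0,0,0,0,0,0,1]'>/dev/null;r
python3 -m pendant '[0,0,0,0,0,0,1]'>/dev/null;r
```

```text
25.05 yaw 0.985 Mz -0.089 tau6 0.348 F -3.7 -0.9 -5.6 z 128.58 w 10.9
25.35 yaw 0.984 Mz -0.007 tau6 -0.018 F -3.7 -1.5 -7.1 z 128.55 w 10.7
25.65 yaw 0.878 Mz 0.149 tau6 -0.307 F -3.8 -1.1 -6.3 z 128.51 w 10.5
25.95 yaw 0.879 Mz 0.058 tau6 0.044 F -3.5 -0.6 -6.7 z 128.52 w 10.6
26.05 yaw 0.879 Mz -0.002 tau6 0.043 F -3.8 -0.9 -5.3 z 128.51 w 10.5
```

```bash
r(){ python3 r.py; }
python3 -m pendant '[0,0,0,0,0,0.5,1,0,0,0,0,0,0.5,1,0,0,0,0,0,0.5,1,0,0,0,0,0,0,1,0,0,0,0,0,0,1,0,0,0,0,0,0,1]'>/dev/null;r
python3 -m pendant '[0,0,0,0,0,0,0.2,0,0,0,0,0,0,0.2,0,0,0,0,0,0,0.2]'>/dev/null;r; python3 -c "
from plant import get_obs
o=get_obs();print(o['tool_pos'],o['joint_positions'])"
```

```text
26.65 yaw 0.775 Mz 0.108 tau6 0.067 F -3.1 -0.7 -6.0 z 128.43 w 10.8
26.95 yaw 0.773 Mz 0.015 tau6 -0.019 F 0.3 -0.4 -0.2 z 127.33 w 30.3
[625.46403011 -44.67221299 127.3309718 ] [-1.93656008e-01  6.13438665e-01  1.35959651e+00  4.51025115e-04
  1.16899832e+00  6.04361922e-01]
```

```bash
r(){ python3 r.py; }
python3 -m pendant '[0,0,-0.7,0,0,0,0.2, 0,0,-0.7,0,0,0,0.2, -0.922,0.24,0,0,0,0,0.2, -0.922,0.24,0,0,0,0,0.2, -0.922,0.24,0,0,0,0,0.2, -0.922,0.24,0,0,0,0,0.2, -0.922,0.24,0,0,0,0,0.2, 0,0,0,0,0,-1,0.2, 0,0,0,0,0,-1,0.2, 0,0,0,0,0,-0.15,0.2, 0,0,0,0,0,0,0.2]'; r
python3 - <<'E'
from h import *
b=capture("top");cv2.imwrite("pics/c.png",cv2.resize(b[130:250,140:250],None,fx=5,fy=5)[:,:,::-1])
E
```

```text
time: 28.05
tool_pos: [551.5, -167.0, 169.6]
tcp_rot: [-3.141, -0.0, 0.921]
contact_force: [1.0, 0.5, 0.2]
grip_width: 36.5
finger_force: 0.0
28.05 yaw 0.921 Mz -0.030 tau6 -0.187 F 1.0 0.5 -0.2 z 169.57 w 36.5
```

View pics/c.png

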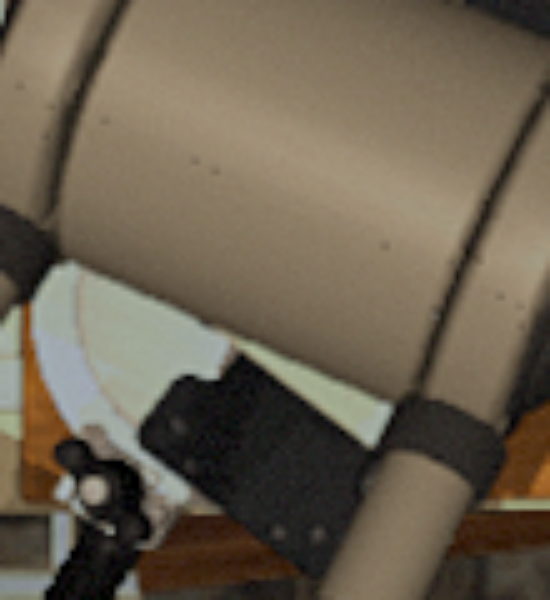

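Nut_3 is hidden under the arm. Nut_1's wings run from (70,453) to (138,525), which is a yaw of about 0.75. I descend on nut_3.

```bash
r(){ python3 r.py; }
python3 -m pendant '[0,0,0.5,0,0,0,0.2, 0,0,0.5,0,0,0,0.2, 0,0,0.37,0,0,0,0.2, 0,0,0,0,0,0,1, 0,0,0,0,0,0,1, 0,0,0,0,0,0,1, 0,0,0,0,0,0,1, 0,0,0,0,0,0,1]'; r
python3 -m pendant '[0,0,0,0,0,0.5,1,0,0,0,0,0,0.5,1,0,0,0,0,0,0.5,1,0,0,0,0,0,0.5,1,0,0,0,0,0,0.5,1,0,0,0,0,0,0,1,0,0,0,0,0,0,1,0,0,0,0,0,0,1]'>/dev/null;r
```

```text
time: 28.9
tool_pos: [550.8, -166.6, 129.3]
tcp_rot: [-3.14, 0.0, 0.922]
contact_force: [-4.6, 2.9, 4.8]
grip_width: 10.8
finger_force: 30.0
28.90 yaw 0.922 Mz -0.059 tau6 0.024 F -0.5 -5.4 -4.8 z 129.26 w 10.8
29.70 yaw 0.747 Mz -0.009 tau6 -0.016 F -1.8 -5.1 -4.6 z 129.11 w 10.7
```

```bash
r(){ python3 r.py; }
python3 -m pendant '[0,-0.02,0,0,0,0.5,1,0,-0.02,0,0,0,0.5,1,0,0,0,0,0,0.5,1,0,0,0,0,0,0.5,1,0,0,0,0,0,0,1,0,0,0,0,0,0,1,0,0,0,0,0,0,1]'>/dev/null;r
python3 -m pendant '[0,0,0.003,0,0,0.5,1,0,0,0.003,0,0,0.5,1,0,0,0,0,0,0.5,1,0,0,0,0,0,0.5,1,0,0,0,0,0,0,1,0,0,0,0,0,0,1,0,0,0,0,0,0,1]'>/dev/null;r
python3 -m pendant '[0,0,0.003,0,0,0.5,1,0,0,0.003,0,0,0.5,1,0,0,0,0,0,0.5,1,0,0,0,0,0,0.5,1,0,0,0,0,0,0,1,0,0,0,0,0,0,1,0,0,0,0,0,0,1]'>/dev/null;r
```

```text
30.40 yaw 0.608 Mz -0.059 tau6 -0.021 F -3.8 -3.8 -4.8 z 128.97 w 10.8
31.10 yaw 0.468 Mz -0.021 tau6 -0.020 F -4.6 -4.3 -5.5 z 128.82 w 10.7
31.80 yaw 0.329 Mz -0.017 tau6 -0.020 F -4.4 -4.2 -6.6 z 128.70 w 10.6
```

```bash
r(){ python3 r.py; }
python3 -m pendant '[0,0,0.003,0,0,0.5,1,0,0,0.003,0,0,0.5,1]'>/dev/null;r
python3 -m pendant '[0,0,0,0,0,0.5,1]'>/dev/null;r
python3 -m pendant '[0,0,0,0,0,0.5,1]'>/dev/null;r
python3 -m pendant '[0,0,0,0,0,0,1,0,0,0,0,0,0,1,0,0,0,0,0,0,1]'>/dev/null;r
python3 -m pendant '[0,0,0.003,0,0,0.5,1,0,0,0.003,0,0,0.5,1]'>/dev/null;r
python3 -m pendant '[0,0,0,0,0,0.5,1]'>/dev/null;r
python3 -m pendant '[0,0,0,0,0,0.5,1]'>/dev/null;r
python3 -m pendant '[0,0,0,0,0,0,1,0,0,0,0,0,0,1,0,0,0,0,0,0,1]'>/dev/null;r
```

```text
32.00 yaw 0.258 Mz 0.039 tau6 -0.466 F -4.5 -4.7 -6.4 z 128.61 w 10.7
32.10 yaw 0.223 Mz 0.003 tau6 -0.443 F -5.1 -4.8 -6.8 z 128.58 w 10.8
32.20 yaw 0.188 Mz 0.037 tau6 -0.442 F -5.1 -4.3 -5.9 z 128.56 w 10.9
32.50 yaw 0.189 Mz -0.047 tau6 -0.020 F -6.0 -4.6 -6.6 z 128.53 w 10.4
32.70 yaw 0.118 Mz 0.003 tau6 -0.466 F -6.1 -5.0 -8.4 z 128.45 w 10.5
32.80 yaw 0.083 Mz -0.008 tau6 -0.443 F -4.9 -5.2 -7.8 z 128.44 w 10.7
32.90 yaw 0.048 Mz 0.041 tau6 -0.442 F -6.1 -4.8 -7.0 z 128.40 w 10.8
33.20 yaw 0.050 Mz -0.027 tau6 -0.020 F -6.2 -4.7 -7.3 z 128.40 w 10.7
```

```bash
r(){ python3 r.py; }
python3 -m pendant '[0,-0.01,0.003,0,0,0.5,1,0,0,0.003,0,0,0.5,1]'>/dev/null;r
python3 -m pendant '[0,0,0,0,0,0.5,1]'>/dev/null;r
python3 -m pendant '[0,0,0,0,0,0.5,1]'>/dev/null;r
python3 -m pendant '[0,0,0,0,0,0.5,1]'>/dev/null;r
python3 -m pendant '[0,0,0,0,0,0.5,1]'>/dev/null;r
python3 -m pendant '[0,0,0,0,0,0,1,0,0,0,0,0,0,1,0,0,0,0,0,0,1]'>/dev/null;r
```

```text
33.40 yaw -0.022 Mz 0.003 tau6 -0.459 F -7.2 -3.5 -7.5 z 128.33 w 10.9
33.50 yaw -0.056 Mz -0.014 tau6 -0.436 F -6.7 -4.7 -8.1 z 128.29 w 10.7
33.60 yaw -0.091 Mz 0.038 tau6 -0.431 F -6.0 -3.4 -7.3 z 128.27 w 11.1
33.70 yaw -0.126 Mz 0.048 tau6 -0.425 F -5.7 -4.7 -7.1 z 128.26 w 10.7
33.80 yaw -0.161 Mz -0.004 tau6 -0.419 F -6.5 -4.2 -6.7 z 128.23 w 11.0
34.10 yaw -0.160 Mz -0.010 tau6 -0.015 F -7.1 -3.6 -6.4 z 128.22 w 10.6
```

```bash
python3 -m pendant '[0,0,0,0,0,0,0.2,0,0,0,0,0,0,0.2,0,0,0,0,0,0,0.2,0,0,-0.7,0,0,-1,0.2,0,0,-0.7,0,0,-1,0.2,0,0,0,0,0,-1,0.2,0,0,0,0,0,-1,0.2,0,0,0,0,0,-1,0.2,0,0,0,0,0,-1,0.2,0,0,0,0,0,-1,0.2,0,0,0,0,0,-1,0.2]'
python3 -c "
from plant import get_obs
o=get_obs();print(o['tool_pos'],o['joint_positions'])"
```

```text
time: 35.2
tool_pos: [550.9, -166.2, 169.6]
tcp_rot: [3.141, -0.0, 0.401]
contact_force: [0.5, 0.4, -0.4]
grip_width: 36.4
finger_force: 0.0
[ 550.92162775 -166.21250741  169.62486361] [-4.26178560e-01  4.82170109e-01  1.46772682e+00  8.98299003e-06
  1.19110125e+00  7.43733256e-01]
```

```bash
r(){ python3 r.py; }
python3 -m pendant '[0.773,-0.55,0,0,0,0,0.2,0.773,-0.55,0,0,0,0,0.2,0.773,-0.55,0,0,0,0,0.2,0.773,-0.55,0,0,0,0,0.2,0.773,-0.55,0,0,0,0,0.2,0,0,0,0,0,-1,0.2,0,0,0,0,0,-1,0.2,0,0,0,0,0,-1,0.2,0,0,0,0,0,-1,0.2,0,0,0.3,0,0,-1,0.2,0,0,0.3,0,0,-0.7,0.2]'
python3 -m pendant '[0,0,0.4,0,0,0,0.2,0,0,0.38,0,0,0,0.2,0,0,0,0,0,0,1,0,0,0,0,0,0,1,0,0,0,0,0,0,1,0,0,0,0,0,0,1,0,0,0,0,0,0,1]'; r
python3 -m pendant '[0,0,0,0,0,-0.5,1,0,0,0,0,0,-0.5,1]'>/dev/null;r
python3 -m pendant '[0,0,0,0,0,-0.5,1,0,0,0,0,0,-0.5,1]'>/dev/null;r
python3 -m pendant '[0,0,0,0,0,-0.5,1,0,0,0,0,0,-0.5,1]'>/dev/null;r
python3 -m pendant '[0,0,0,0,0,-0.5,1,0,0,0,0,0,-0.5,1]'>/dev/null;r
```

```text
time: 36.3
tool_pos: [626.1, -45.2, 151.7]
tcp_rot: [3.14, -0.001, 0.799]
contact_force: [0.7, 0.7, 0.5]
grip_width: 36.9
finger_force: 0.0
time: 37.0
tool_pos: [625.8, -44.9, 129.0]
tcp_rot: [3.141, -0.001, 0.796]
contact_force: [-0.4, 1.4, 3.1]
grip_width: 10.5
finger_force: 30.0
37.00 yaw 0.796 Mz 0.043 tau6 -0.045 F 0.7 -1.3 -3.1 z 128.99 w 10.5
37.20 yaw 0.867 Mz -0.150 tau6 0.351 F 0.6 -1.4 -2.2 z 129.02 w 10.6
37.40 yaw 0.937 Mz -0.115 tau6 0.345 F -0.1 -0.7 -2.8 z 129.07 w 11.0
37.60 yaw 1.007 Mz -0.050 tau6 0.361 F -0.6 -1.3 -2.3 z 129.15 w 10.8
37.80 yaw 1.076 Mz -0.107 tau6 0.376 F -0.3 -0.1 -3.0 z 129.19 w 10.6
```

```bash
r(){ python3 r.py; }
python3 -m pendant '[0,0,0,0,0,-0.5,1,0,0,0,0,0,-0.5,1]'>/dev/null;r
python3 -m pendant '[0,0,0,0,0,-0.5,1]'>/dev/null;r
python3 -m pendant '[0,0,0,0,0,0,0.2,0,0,0,0,0,0,0.2,0,0,0,0,0,0,0.2,0,0,-0.7,0,0,0,0.2,0,0,-0.7,0,0,1,0.2,0,0,0,0,0,1,0.2,0,0,0,0,0,1,0.2,0,0,0,0,0,1,0.2,0,0,0,0,0,1,0.2,0,0,0,0,0,0.2,0.2,0,0,0,0,0,0,0.2]'
python3 -c "
from plant import get_obs
o=get_obs();print(o['tool_pos'],o['joint_positions'])"
```

```text
38.00 yaw 1.146 Mz -0.106 tau6 0.390 F -0.3 -1.0 -3.3 z 129.24 w 10.7
38.10 yaw 1.181 Mz -0.062 tau6 0.396 F -0.2 -0.2 -3.2 z 129.27 w 10.8
time: 39.2
tool_pos: [625.5, -45.0, 170.3]
tcp_rot: [-3.141, 0.0, 0.818]
contact_force: [1.0, -0.5, 0.8]
grip_width: 36.6
finger_force: 0.0
[625.52395412 -44.96398204 170.25960922] [-1.93913020e-01  5.74212183e-01  1.30512061e+00  5.68759816e-05
  1.26239872e+00  5.59005856e-01]
```

```bash
r(){ python3 r.py; }
python3 -m pendant '[-0.633,-0.707,0,0,0,0,0.2,-0.633,-0.707,0,0,0,0,0.2,-0.633,-0.707,0,0,0,0,0.2,-0.633,-0.707,0,0,0,0,0.2,-0.633,-0.707,0,0,0,0,0.2,0,0,0,0,0,1,0.2,0,0,0.3,0,0,0.5,0.2,0,0,0.3,0,0,0,0.2]'
python3 -m pendant '[0,0,0.4,0,0,0,0.2,0,0,0.41,0,0,0,0.2,0,0,0,0,0,0,1,0,0,0,0,0,0,1,0,0,0,0,0,0,1,0,0,0,0,0,0,1,0,0,0,0,0,0,1]'; r
python3 -m pendant '[0,0,0,0,0,-0.5,1,0,0,0,0,0,-0.5,1]'>/dev/null;r
python3 -m pendant '[0,0,0,0,0,-0.5,1]'>/dev/null;r
python3 -m pendant '[0,0,0,0,0,-0.5,1]'>/dev/null;r
```

```text
time: 40.0
tool_pos: [483.4, -41.7, 152.5]
tcp_rot: [3.141, -0.001, 0.713]
contact_force: [0.8, 0.9, 0.4]
grip_width: 36.6
finger_force: 0.0
time: 40.7
tool_pos: [483.2, -41.2, 128.5]
tcp_rot: [-3.141, -0.001, 0.712]
contact_force: [-2.0, 2.7, 4.2]
grip_width: 10.7
finger_force: 30.0
40.70 yaw 0.712 Mz 0.094 tau6 0.057 F 0.3 -3.4 -4.2 z 128.54 w 10.7
40.90 yaw 0.783 Mz -0.166 tau6 0.335 F 0.6 -2.7 -3.5 z 128.59 w 10.2
41.00 yaw 0.818 Mz -0.143 tau6 0.324 F 0.5 -2.2 -3.6 z 128.61 w 10.5
41.10 yaw 0.853 Mz -0.118 tau6 0.332 F 1.4 -2.8 -4.6 z 128.63 w 10.8
```

```bash
r(){ python3 r.py; }
python3 -m pendant '[0,0,0,0,0,-0.5,1,0,0,0,0,0,-0.5,1,0,0,0,0,0,-0.5,1,0,0,0,0,0,-0.5,1]'>/dev/null;r
python3 -m pendant '[0,0,0,0,0,-0.5,1,0,0,0,0,0,-0.5,1]'>/dev/null;r
python3 -m pendant '[0,0,0,0,0,-0.5,1,0,0,0,0,0,-0.5,1]'>/dev/null;r
```

```text
41.50 yaw 0.993 Mz -0.132 tau6 0.363 F 0.5 -1.9 -4.3 z 128.74 w 10.7
41.70 yaw 1.063 Mz -0.067 tau6 0.378 F 0.7 -1.4 -5.0 z 128.80 w 10.6
41.90 yaw 1.133 Mz -0.058 tau6 0.391 F 0.3 -1.4 -4.6 z 128.85 w 10.9
```

```bash
r(){ python3 r.py; }
python3 -m pendant '[0,0,0,0,0,-0.5,1,0,0,0,0,0,-0.5,1,0,0,0,0,0,-0.5,1,0,0,0,0,0,-0.5,1]'>/dev/null;r
python3 -m pendant '[0,0,0,0,0,0,1,0,0,0,0,0,0,1]'>/dev/null;r
python3 -m pendant '[0,0,0,0,0,0.5,1,0,0,0,0,0,0.5,1,0,0,0,0,0,0.5,1,0,0,0,0,0,0.5,1]'>/dev/null;r
python3 -m pendant '[0,0,0,0,0,0.5,1,0,0,0,0,0,0.5,1]'>/dev/null;r
python3 -m pendant '[0,0,0,0,0,0.5,1,0,0,0,0,0,0.5,1]'>/dev/null;r
```

```text
42.30 yaw 1.272 Mz -0.045 tau6 0.414 F 2.0 -0.6 -4.3 z 128.99 w 10.8
42.50 yaw 1.271 Mz 0.046 tau6 -0.012 F 0.4 -1.0 -5.9 z 128.97 w 10.8
42.90 yaw 1.130 Mz 0.051 tau6 -0.387 F 1.8 -1.8 -4.8 z 128.84 w 10.7
43.10 yaw 1.060 Mz 0.080 tau6 -0.370 F 1.8 -1.7 -5.0 z 128.81 w 10.9
43.30 yaw 0.990 Mz 0.148 tau6 -0.352 F 1.9 -1.2 -4.6 z 128.75 w 10.8
```

```bash
r(){ python3 r.py; }
python3 -m pendant '[0,0,0.002,0,0,1,1,0,0,0.002,0,0,1,1,0,0,0.002,0,0,1,1,0,0,0.002,0,0,1,1,0,0,0.002,0,0,1,1,0,0,0.002,0,0,1,1,0,0,0.001,0,0,0.5,1,0,0,0.001,0,0,0.5,1]'>/dev/null;r
python3 -m pendant '[0,0,0.002,0,0,1,1,0,0,0.002,0,0,1,1,0,0,0.002,0,0,1,1,0,0,0.002,0,0,1,1,0,0,0.001,0,0,0.5,1,0,0,0.001,0,0,0.5,1]'>/dev/null;r
```

```text
44.10 yaw 0.502 Mz 0.312 tau6 -0.155 F -0.3 -4.3 -6.2 z 128.38 w 10.5
44.70 yaw 0.153 Mz 0.440 tau6 -0.010 F -1.9 -6.4 -7.8 z 128.12 w 11.2
```

```bash
r(){ python3 r.py; }
python3 -m pendant '[0,0,0,0,0,0,1,0,0,0,0,0,0,1]'>/dev/null;r
python3 -m pendant '[0,0,0,0,0,0,1]'>/dev/null;r
```

```text
44.90 yaw 0.154 Mz 0.306 tau6 0.287 F -2.4 -7.0 -7.9 z 128.12 w 10.7
45.00 yaw 0.154 Mz 0.221 tau6 0.268 F -3.5 -7.0 -8.7 z 128.11 w 10.9
```

```bash
r(){ python3 r.py; }
python3 -m pendant '[0,0,0.002,0,0,1,1,0,0,0.002,0,0,1,1,0,0,0.002,0,0,1,1,0,0,0.002,0,0,1,1,0,0,0.002,0,0,1,1,0,0,0.001,0,0,0.5,1,0,0,0.001,0,0,0.5,1,0,0,0.001,0,0,0.5,1]'>/dev/null;r
python3 -m pendant '[0,0,0,0,0,0,1,0,0,0,0,0,0,1,0,0,0,0,0,0,1]'>/dev/null;r
python3 -m pendant '[0,0,0,0,0,0,0.2,0,0,0,0,0,0,0.2,0,0,0,0,0,0,0.2,0,0,-0.7,0,0,-1,0.2,0,0,-0.7,0,0,-1,0.2,0,0,0,0,0,-1,0.2,0,0,0,0,0,-1,0.2,0,0,0,0,0,-1,0.2,0,0,0,0,0,-1,0.2,0,0,0,0,0,-1,0.2,0,0,0,0,0,-1,0.2]'
python3 -c "
from plant import get_obs
o=get_obs();print(o['tool_pos'],o['joint_positions'])"
```

```text
45.80 yaw -0.300 Mz 0.644 tau6 0.167 F -6.4 -7.2 -8.8 z 127.80 w 10.9
46.10 yaw -0.299 Mz 0.493 tau6 0.470 F -5.1 -7.6 -9.3 z 127.81 w 10.6
time: 47.2
tool_pos: [483.3, -41.9, 168.8]
tcp_rot: [3.141, 0.0, 0.261]
contact_force: [-0.8, 0.3, -0.6]
grip_width: 36.6
finger_force: 0.0
[483.30602125 -41.9354943  168.82188989] [-2.44576904e-01  3.27741555e-01  1.71898832e+00 -2.01417139e-04
  1.09479934e+00  1.06547073e+00]
```

```bash
r(){ python3 r.py; }
python3 -m pendant '[0.91,0.266,0,0,0,0,0.2,0.91,0.266,0,0,0,0,0.2,0.91,0.266,0,0,0,0,0.2,0.91,0.266,0,0,0,0,0.2,0.91,0.266,0,0,0,0,0.2,0,0,0,0,0,-1,0.2,0,0,0,0,0,-1,0.2,0,0,0,0,0,-1,0.2,0,0,0,0,0,-1,0.2,0,0,0,0,0,-1,0.2,0,0,0,0,0,-1,0.2,0,0,0,0,0,-1,0.2]'
python3 -m pendant '[0,0,0,0,0,-1,0.2,0,0,0,0,0,-1,0.2,0,0,0,0,0,-1,0.2,0,0,0,0,0,-1,0.2,0,0,0.3,0,0,-1,0.2,0,0,0.3,0,0,-1,0.2,0,0,0.4,0,0,-0.2,0.2,0,0,0.34,0,0,0,0.2]'
python3 -m pendant '[0,0,0,0,0,0,1,0,0,0,0,0,0,1,0,0,0,0,0,0,1,0,0,0,0,0,0,1,0,0,0,0,0,0,1]';r
python3 -m pendant '[0,0,0,0,0,0.5,1,0,0,0.001,0,0,0.5,1,0,0,0.001,0,0,0.5,1,0,0,0.001,0,0,0.5,1]'>/dev/null;r
python3 -m pendant '[0,0,0.001,0,0,0.5,1,0,0,0.001,0,0,0.5,1]'>/dev/null;r
```

```text
time: 48.4
tool_pos: [625.4, -45.7, 168.6]
tcp_rot: [-3.142, 0.0, 0.749]
contact_force: [0.4, -0.2, 0.9]
grip_width: 36.6
finger_force: 0.0
time: 49.2
tool_pos: [625.2, -45.5, 127.6]
tcp_rot: [-3.141, 0.0, 1.178]
contact_force: [-0.1, -0.6, 0.1]
grip_width: 36.9
finger_force: 0.0
time: 49.7
tool_pos: [625.8, -45.4, 129.4]
tcp_rot: [3.14, -0.0, 1.18]
contact_force: [0.7, -0.2, 0.5]
grip_width: 10.4
finger_force: 30.0
49.70 yaw 1.180 Mz -0.043 tau6 -0.028 F 0.1 0.7 -0.5 z 129.38 w 10.4
50.10 yaw 1.039 Mz 0.195 tau6 -0.312 F -0.3 0.4 -2.0 z 129.27 w 11.1
50.30 yaw 0.969 Mz 0.080 tau6 -0.293 F -0.6 -0.7 -1.8 z 129.21 w 11.0
```

```bash
r(){ python3 r.py; }
python3 -m pendant '[0,0,0.002,0,0,1,1,0,0,0.002,0,0,1,1,0,0,0.002,0,0,1,1,0,0,0.002,0,0,1,1,0,0,0.002,0,0,1,1,0,0,0.002,0,0,1,1,0,0,0.002,0,0,1,1,0,0,0.002,0,0,1,1,0,0,0.002,0,0,1,1,0,0,0.001,0,0,0.5,1,0,0,0.001,0,0,0.5,1,0,0,0.001,0,0,0.5,1]'>/dev/null;r
python3 -m pendant '[0,0,0.001,0,0,0.5,1,0,0,0.001,0,0,0.5,1,0,0,0.001,0,0,0.5,1,0,0,0.001,0,0,0.5,1]'>/dev/null;r
```

```text
51.50 yaw 0.237 Mz 0.440 tau6 -0.025 F -1.7 -2.3 -2.6 z 128.67 w 10.7
51.90 yaw 0.098 Mz 0.482 tau6 0.032 F -1.2 -3.5 -3.7 z 128.58 w 10.5
```

```bash
r(){ python3 r.py; }
python3 -m pendant '[0,0,0.001,0,0,0.5,1,0,0,0.001,0,0,0.5,1,0,0,0.001,0,0,0.5,1,0,0,0.001,0,0,0.5,1,0,0,0.001,0,0,0.5,1]'>/dev/null;r
python3 -m pendant '[0,0,0,0,0,0,1,0,0,0,0,0,0,1,0,0,0,0,0,0,1]'>/dev/null;r
python3 -m pendant '[0,0,0,0,0,0,0.2,0,0,0,0,0,0,0.2,0,0,0,0,0,0,0.2,0,0,-0.7,0,0,0,0.2,0,0,-0.7,0,0,0,0.2]'
python3 -c "
from plant import get_obs
o=get_obs();print(o['tool_pos'],o['joint_positions'])"
```

```text
52.40 yaw -0.077 Mz 0.563 tau6 0.114 F -2.0 -2.8 -3.4 z 128.47 w 11.0
52.70 yaw -0.075 Mz 0.438 tau6 0.443 F -3.0 -5.1 -5.7 z 128.41 w 10.4
time: 53.2
tool_pos: [625.1, -45.6, 169.3]
tcp_rot: [-3.141, 0.002, -0.077]
contact_force: [0.1, -0.7, 0.3]
grip_width: 36.3
finger_force: 0.0
[625.05136896 -45.58930096 169.30743102] [-1.94955088e-01  5.75225424e-01  1.30604723e+00 -1.29273326e-04
  1.26216522e+00  1.45288631e+00]
```

```bash
r(){ python3 r.py; }
python3 -m pendant '[-0.43,0.842,0,0,0,0,0.2,-0.43,0.842,0,0,0,0,0.2,-0.43,0.842,0,0,0,0,0.2,-0.43,0.842,0,0,0,0,0.2,-0.43,0.842,0,0,0,0,0.2,0,0,0.3,0,0,1,0.2,0,0,0.3,0,0,0.2,0.2,0,0,0.4,0,0,0,0.2,0,0,0.37,0,0,0,0.2]'
python3 -m pendant '[0,0,0,0,0,0,1,0,0,0,0,0,0,1,0,0,0,0,0,0,1,0,0,0,0,0,0,1,0,0,0,0,0,0,1]';r
python3 -m pendant '[0,0,0,0,0,0.5,1,0,0,0.001,0,0,0.5,1,0,0,0.001,0,0,0.5,1,0,0,0.001,0,0,0.5,1]'>/dev/null;r
python3 -m pendant '[0,0,0.001,0,0,0.5,1,0,0,0.001,0,0,0.5,1]'>/dev/null;r
```

```text
time: 54.1
tool_pos: [551.4, -165.8, 127.3]
tcp_rot: [-3.141, 0.001, -0.159]
contact_force: [1.0, 0.2, -0.9]
grip_width: 37.2
finger_force: 0.0
time: 54.6
tool_pos: [552.0, -165.3, 129.1]
tcp_rot: [-3.14, -0.001, -0.16]
contact_force: [2.0, 4.7, 0.2]
grip_width: 10.6
finger_force: 30.0
54.60 yaw -0.160 Mz 0.063 tau6 0.007 F 1.2 -4.9 -0.2 z 129.08 w 10.6
55.00 yaw -0.301 Mz 0.068 tau6 -0.390 F 1.0 -4.4 -0.6 z 128.95 w 10.6
55.20 yaw -0.371 Mz 0.139 tau6 -0.372 F -1.2 -4.7 -0.5 z 128.88 w 11.1
```

```bash
r(){ python3 r.py; }
python3 -m pendant '[0,-0.01,0.002,0,0,1,1,0,-0.01,0.002,0,0,1,1,0,0,0.002,0,0,1,1,0,0,0.002,0,0,1,1,0,0,0.002,0,0,1,1,0,0,0.002,0,0,1,1,0,0,0.002,0,0,1,1,0,0,0.002,0,0,1,1,0,0,0.002,0,0,1,1,0,0,0.001,0,0,0.5,1,0,0,0.001,0,0,0.5,1,0,0,0.001,0,0,0.5,1]'>/dev/null;r
python3 -m pendant '[0,0,0.001,0,0,0.5,1,0,0,0.001,0,0,0.5,1,0,0,0.001,0,0,0.5,1,0,0,0.001,0,0,0.5,1]'>/dev/null;r
```

```text
56.40 yaw -1.103 Mz 0.386 tau6 -0.095 F -2.1 -2.2 -1.3 z 128.34 w 10.7
56.80 yaw -1.243 Mz 0.420 tau6 -0.037 F -1.7 -0.4 -1.5 z 128.25 w 10.3
```

```bash
r(){ python3 r.py; }
python3 -m pendant '[0,0,0.001,0,0,0.5,1,0,0,0.001,0,0,0.5,1,0,0,0.001,0,0,0.5,1,0,0,0.001,0,0,0.5,1,0,0,0.001,0,0,0.5,1,0,0,0.001,0,0,0.5,1,0,0,0.001,0,0,0.5,1,0,0,0.001,0,0,0.5,1,0,0,0.001,0,0,0.5,1,0,0,0.001,0,0,0.5,1]'>/dev/null;r
python3 -m pendant '[0,0,0,0,0,0,1,0,0,0,0,0,0,1,0,0,0,0,0,0,1]'>/dev/null;r
python3 -m pendant '[0,0,0,0,0,0,0.2,0,0,0,0,0,0,0.2,0,0,0,0,0,0,0.2,0,0,-0.7,0,0,0,0.2,0,0,-0.7,0,0,0,0.2,0,0,-0.5,0,0,0,0.2,0,0,0,0,0,0,0.2,0,0,0,0,0,0,0.2]'
```

```text
57.80 yaw -1.591 Mz 0.574 tau6 0.125 F -3.5 0.1 -2.1 z 128.05 w 11.2
58.10 yaw -1.590 Mz 0.548 tau6 0.494 F -4.0 2.0 -5.4 z 128.01 w 10.6
time: 58.9
tool_pos: [551.5, -165.8, 183.8]
tcp_rot: [3.141, 0.0, -1.592]
contact_force: [-0.6, -0.1, -0.3]
grip_width: 36.6
finger_force: 0.0
```

```bash
python3 -c "
from plant import close_job
print(close_job())"
```

```text
the job is handed in; nothing more can be done
None
```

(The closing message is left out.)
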